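# Turn the leaf of the tasting list

## Robot

A 7-joint arm with a two-finger parallel gripper is mounted at the origin on a cart in front of the work surface, level with it; the furniture and walls round the work are solid. World frame = base frame: x ahead of the robot, y to its left, z up, the work surface at z = 0. Lengths are in m, angles in degrees, forces in N, time in s.
With the tool pointing down it reaches from about 0.35 to 0.9 m from the base axis. Payload 8.1 kg.
Tool frame: the origin (TCP) lies on the centre line of the jaws, within the pads' length; the fingertips stand 8 mm ahead of it and the grasp point (between the pads) lies 11 mm behind it (arm.tip_extent is the distance from the TCP to the fingertips, in m); z points along the fingers, y is the line along which they close (so a half turn about z gives the same grasp; the last joint's range is limited). The gripper opens to 92 mm and grips with 3 to 60 N. Pads are 19 mm wide; open, the fingers measure 130 mm over their backs; the gripper's body (75 mm by 190 mm) begins 47 mm behind the grasp point.
Start: joints at [-71.597, 24.895, 1.432, 90.138, -0.665, 64.973, -4.303], TCP at [0.257, 0.57, 0.235] pointing down, gripper open.
Joint ranges: [-149.89, 149.89], [-25.12, 119.58], [-72.63, 75.52], [4.76, 147.25], [-75.54, 255.54], [6.69, 114.76], [-157.13, 157.13]. Speed limits (degrees/s): [127.2, 127.2, 172.46, 172.46, 180, 180, 180].

## Interface

Orientations are given as [roll, pitch, yaw] about the fixed x, y, z axes, in that order (R = Rz(yaw) Ry(pitch) Rx(roll)).
In Python, from workcell import arm, read_camera, calibration gives the robot as it stands.
- The arm moves only by the tool move_arm, never from a script. Its argument "moves" is a list that holds one entry, the list of rows, each a list of 7 numbers: the shift along the tool's x, y, z each as a share of 150 mm, from -1 to 1, then the turn, a rotation vector about the tool's x, y, z each as a share of 180 degrees, from -1 to 1, then the opening, from 0 (shut) to 1 (fully open). In form: [[[tx, ty, tz, ax, ay, az, gripper], ...]]. A call has 1 to 5 rows; each row shifts and turns the commanded pose from where the row before left it, along the tool's axes as they then stand; what a row does not reach is not made up. A row lasts 1/12 s, in which the tool goes at most 41.7 mm and 7.16 degrees, less where a joint would pass 70% of its speed; a pose out of reach is approached as far as the arm can. A call with a number of a shift or a turn outside -1 to 1 is refused whole. A call with a gripper value outside its range is refused whole. The fingers move at their own pace and stop on an object; the grip force is fixed at half the most. Time passes only in rows, so rows that do not move let the fingers close. It gives the time, the measured TCP pose, the force, the opening and the grip force at its end, in the units of the state.
- arm.read_state(): the state, without advancing time (a new reading comes with each control period).
- read_camera(name): name is "scene" or "side" or "wrist"; returns (picture, depth): 400x640x3 uint8, blue, green, red; 400x640 float32, m along the optical axis (not along the pixel's ray), 0 where there is no reading.
- calibration(name): a dict with "vfov" (degrees; the focal length in pixels is half the picture's height over the tangent of half this angle, whatever the lens; pixels are square), "cx", "cy" (the principal point, pixels), "k1" (the pictures are not rectified: a ray, as slopes to the right and down, at radius r is drawn at 1 + k1 r^2 times it, then the intrinsics apply), "R" (3x3) and "t" (3): a world point X has camera coordinates R X + t; the wrist camera has in their place "tool_from_camera" (4x4, takes a point from camera to tool coordinates, whose origin is the TCP and whose axes are the flange's). Camera axes: x right, y down, z forward; pixel columns grow to the right and rows downward; lengths in m; the calibration is good to about 2 mm. A picture is of the moment at which its call begins: read the wrist's pose just before it. calibration takes no time and is no camera call.
- arm.job_done(): hands the job in; it is judged then, once.
The state is a dict: "clock": time; "qpos": joint angles; "joint_velocities": joint speeds; "joint_torque": joint torques, N m; "tool_pos": TCP position; "orientation": TCP orientation; "wrist_force": force on the tool from outside, world axes, zero at the start; "torque": the same for the moment, N m; "opening": finger opening in m; "finger_force": force on a finger pad.
Only numpy, scipy, OpenCV 4.12 (cv2) and the standard library are available. Lean on these libraries where they do the work, as an engineer would, in place of code of your own. Each camera call takes 0.05 s, during which the arm holds its last target. There are 200 camera calls.

## Task

Turn the stiff leaf of the tasting list over its spine: push it up with the fingertips, swing it across to the other side of the stand and press it down until it lies flat on that wing. Only push it - do not pinch the leaf, flick it or hammer on it - and leave the bell, the tasting cup and the champagne cork where they stand.

Things in the scene. Friction and masses are not known exactly. Their poses are not given: they have to be found in the camera images.
- stand: fixed dark wooden stand of the tasting list, a shallow V of two wings on a base board 150 x 156 x 10 mm. Origin: centre of its underside, on the work surface. Its x axis runs along the spine; +y points to the wing on which the leaf must end (bare of a leaf at the start), -y to the wing where the leaf lies at the start. Each wing is 140 mm along the spine, reaches 90 mm (horizontally) out from it and rises outward at 20 degrees (0.349 rad).
- spine (a point): middle of the hinge line of the leaf, a brass rod along the stand's x axis, 32 mm above the work surface, above the stand's centre; same axes as the stand
- leaf (a joint): angle of the leaf about the spine: 0 = flat on the wing on the stand's -y side, pi/2 - 0.349 = 1.222 = upright, 2.443 = flat on the wing on the +y side (both are stops). It starts between 0 and 0.2. The hinge has friction (about 0.13 N m): the leaf stays at any angle where it is left, and some 2 to 5 N at its edge move it.
- leaf_edge (a point): middle of the free edge of the leaf, on its mid-plane. The leaf is a rigid board, 136 mm along the spine, 120 mm from hinge line to free edge, 8 mm thick (4 mm core, a 2 mm sheet on both faces 4 mm in from the edge), its mid-plane passes through the hinge line. The edge overhangs the wing by about 24 mm, so a fingertip can reach under it from outside; at joint 0 it is 73 mm above the work surface.
- bell: bystander: brass hand bell with dark wooden handle, 58 mm across, 94 mm tall, loose, standing outside the stand's -y wing; origin at the centre of its foot
- tasting_cup: bystander: shallow silver tasting cup with a thumb ring, 82 x 103 x 28 mm, loose, outside the stand's +y wing; origin near the centre of its underside
- cork: bystander: champagne cork 32 mm across, 49 mm tall, loose, upright on the robot's side of the stand; origin at the centre of its foot

How it is judged:
By the outcome, as a careful person would: the job done as asked, in the order asked, and still so for the second after the job is handed in, with the robot touching nothing.
It also fails if it takes over 42 s, if anything falls off the work surface, if the arm or the gripper's body presses on something with over 40 N, if the wrist force passes 120 N, or if a joint passes its speed limit or range.

## Working session

There is one attempt and no reset: what is moved stays moved. The work goes in short steps, Python scripts to look and compute and a tool call to move; the robot and the scene stay as the last step left them, time stands still between calls to the robot, and variables do not carry over. Pictures are saved under pics/ and viewed, at most 10 in all, crops included, and the job is handed in when it is done.

Besides the shell and the picture viewer there is one more tool, called as name(argument=value, ...) on one line, values as JSON. move_arm: Moves the arm, as the interface text tells. Its arguments: {"type":"object","properties":{"moves":{"type":"array","items":{"type":"array","items":{"type":"array","items":{"type":"number"}}}}},"required":["moves"]}

```bash
mkdir -p pics; ls; cat > h.py <<'E'
import numpy as np,cv2
from workcell import arm,read_camera,calibration
def K(c,h=400):
    f=h/2/np.tan(np.radians(c["vfov"]/2)); return f
def ray(name,uv):
    c=calibration(name); f=K(c)
    d=(np.atleast_2d(uv).astype(float)-[c["cx"],c["cy"]])/f
    s=d.copy()
    for _ in range(20): s=d/(1+c["k1"]*(s**2).sum(1,keepdims=True))
    R=np.array(c["R"]);t=np.array(c["t"])
    return -R.T@t,np.c_[s,np.ones(len(s))]@R   # origin, dirs (unit depth)
def cloud(name,dep):
    v,u=np.mgrid[0:400,0:640]
    o,d=ray(name,np.c_[u.ravel(),v.ravel()])
    P=o+d*dep.reshape(-1,1); P[dep.ravel()==0]=np.nan
    return P.reshape(400,640,3)
E
python3 - <<'E'
from h import *
for n in ("scene","side"):
    im,d=read_camera(n); np.savez("pics/"+n,im=im,d=d); cv2.imwrite(f"pics/{n}0.png",im)
    c=calibration(n); print(n,-np.array(c["R"]).T@np.array(c["t"]),np.array(c["R"])[2],(d>0).mean())
print(arm.read_state(),arm.tip_extent)
E
```

```text
pics
scene [-0.20948428  0.85483327  0.66486266] [ 0.58522759 -0.65210529 -0.48194125] 0.966875
side [ 0.23339424 -0.56405285  0.57079011] [ 0.29354975  0.75131477 -0.59106231] 0.9827890625
{'clock': 0.1, 'qpos': array([-71.59747251,  24.93253925,   1.43209382,  90.18185632,
        -0.66571229,  64.97267725,  -4.301761  ]), 'joint_velocities': array([ 0.02996644, -0.14916572,  0.02607094, -0.07163972,  0.02170186,
       -0.06767629,  0.07239788]), 'joint_torque': array([ 2.91128839e-03, -6.69127464e+01,  9.87782814e-01, -3.15146899e+01,
       -6.05367729e-02,  3.73445707e-02,  3.90938465e-05]), 'tool_pos': array([0.25688487, 0.56930165, 0.23403653]), 'orientation': array([-1.79921543e+02,  6.73674655e-03,  1.55714569e+02]), 'wrist_force': array([-0.50735896,  0.03502392, -1.03594927]), 'torque': array([-0.02030686,  0.01190029,  0.02395355]), 'finger_force': 0.0, 'opening': 0.09195487519710414} 0.008
```

View pics/scene0.png

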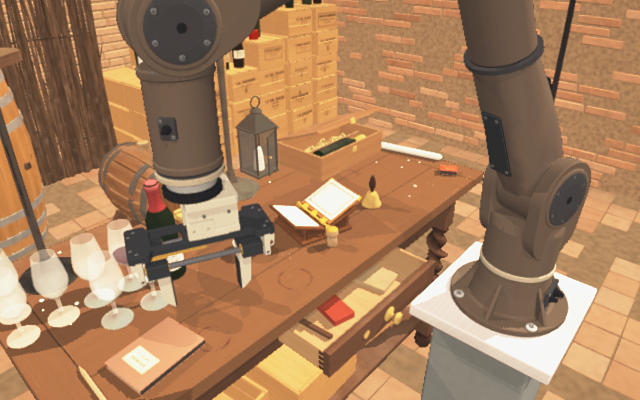

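View pics/side0.png

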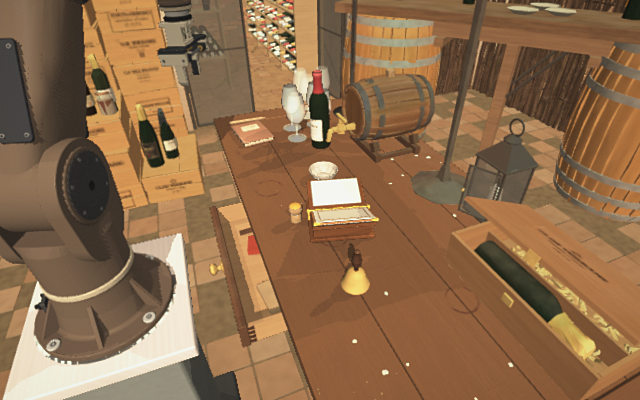

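The scene view shows the stand around (315,210), the bell at (372,193) and the cork at (332,236). In the side view the stand is around (340,210), the bell at (355,275), the cork at (295,213) and the cup at (323,170).

```bash
python3 - <<'E'
from h import *
o=[]
for n,(x0,y0,x1,y1) in (("side",(270,140,410,310)),("scene",(255,160,395,260))):
    z=np.load(f"pics/{n}.npz"); P=cloud(n,z["d"]); im=z["im"]
    c=cv2.resize(im[y0:y1,x0:x1],None,fx=3.4,fy=3.4,interpolation=cv2.INTER_CUBIC)
    cv2.imwrite(f"pics/{n}_crop.png",c)
    for v in range(y0,y1,8 if n=="side" else 6): 
        if n=="side": print(v,[tuple((P[v,u]*1000).round().astype(int)) for u in range(310,380,12)])
z=np.load("pics/side.npz"); P=cloud("side",z["d"])
for nm,(x0,y0,x1,y1) in dict(bell=(335,245,375,298),cork=(285,198,304,226),cup=(300,155,345,185)).items():
    Q=P[y0:y1,x0:x1].reshape(-1,3); Q=Q[Q[:,2]>0.008]; print(nm,Q.min(0).round(3),Q.max(0).round(3),np.median(Q,0).round(3))
E
```

```text
140 [(np.int64(595), np.int64(481), np.int64(0)), (np.int64(609), np.int64(405), np.int64(34)), (np.int64(669), np.int64(448), np.int64(1)), (np.int64(707), np.int64(431), np.int64(2)), (np.int64(726), np.int64(381), np.int64(22)), (np.int64(784), np.int64(404), np.int64(0))]
148 [(np.int64(575), np.int64(425), np.int64(2)), (np.int64(610), np.int64(407), np.int64(3)), (np.int64(648), np.int64(398), np.int64(0)), (np.int64(685), np.int64(383), np.int64(0)), (np.int64(721), np.int64(369), np.int64(-1)), (np.int64(727), np.int64(300), np.int64(33))]
156 [(np.int64(558), np.int64(379), np.int64(0)), (np.int64(593), np.int64(365), np.int64(-1)), (np.int64(628), np.int64(350), np.int64(0)), (np.int64(663), np.int64(335), np.int64(0)), (np.int64(698), np.int64(321), np.int64(0)), (np.int64(727), np.int64(296), np.int64(7))]
164 [(np.int64(542), np.int64(336), np.int64(-2)), (np.int64(563), np.int64(288), np.int64(20)), (np.int64(590), np.int64(262), np.int64(28)), (np.int64(643), np.int64(293), np.int64(-1)), (np.int64(676), np.int64(277), np.int64(0)), (np.int64(710), np.int64(263), np.in
[... 4673 characters left out ...]
(-2)), (np.int64(454), np.int64(-177), np.int64(0)), (np.int64(477), np.int64(-184), np.int64(-3))]
308 [(np.int64(363), np.int64(-158), np.int64(-3)), (np.int64(383), np.int64(-167), np.int64(-1)), (np.int64(405), np.int64(-175), np.int64(-3)), (np.int64(-9223372036854775808), np.int64(-9223372036854775808), np.int64(-9223372036854775808)), (np.int64(447), np.int64(-193), np.int64(-2)), (np.int64(467), np.int64(-202), np.int64(-1))]
bell [ 0.441 -0.165  0.008] [ 0.491 -0.121  0.094] [ 0.462 -0.146  0.032]
cork [0.402 0.079 0.008] [0.431 0.11  0.05 ] [0.415 0.088 0.038]
cup [0.471 0.125 0.008] [0.592 0.296 0.061] [0.543 0.221 0.026]<stdin>:8: RuntimeWarning: invalid value encountered in cast
```

View pics/side_crop.png

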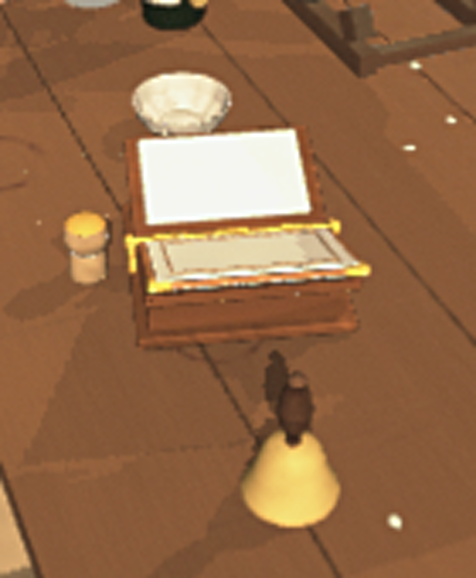

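View pics/scene_crop.png

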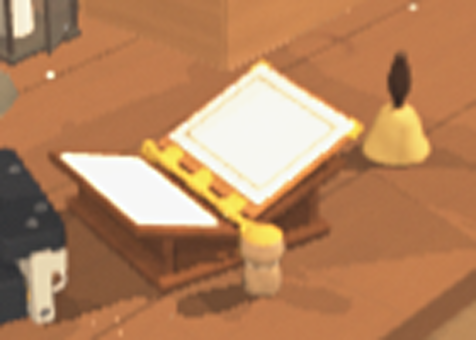

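```bash
cat >> h.py <<'E'
def stand_fit(name="side"):
    pass
E
python3 - <<'E'
from h import *
a=np.radians(-21); 
z=np.load("pics/side.npz"); P=cloud("side",z["d"]); im=z["im"].astype(int)
# wing sheet: white blob
m=((im.min(2)>200)).astype(np.uint8); 
n,l,st,c=cv2.connectedComponentsWithStats(m); k=l[190,335]; M=cv2.erode((l==k).astype(np.uint8),np.ones((3,3)))>0
W=P[M]; print("wing px",st[k])
def plane(Q):
    A=np.c_[Q[:,:2],np.ones(len(Q))]
    for _ in range(3):
        s=np.linalg.lstsq(A,Q[:,2],rcond=None)[0]; r=np.abs(A@s-Q[:,2]); A,Q=A[r<.006],Q[r<.006]
    return s,r.std()
w,r=plane(W); print("wing",w,r,"slope",np.degrees(np.arctan(np.hypot(*w[:2]))),"dir",np.degrees(np.arctan2(w[1],w[0])))
z=np.load("pics/scene.npz"); P2=cloud("scene",z["d"]); im2=z["im"].astype(int)
m=((im2.min(2)>170)).astype(np.uint8); n,l,st,c=cv2.connectedComponentsWithStats(m)
for nm,(u,v) in dict(wing=(255+140//3.4,160+190/3.4),leaf=(255+260/3.4,160+130/3.4)).items():
    k=l[int(v),int(u)]; M=cv2.erode((l==k).astype(np.uint8),np.ones((3,3)))>0
    s,r=plane(P2[M]); print(nm,st[k],s,r,"slope",np.degrees(np.arctan(np.hypot(*s[:2]))),"dir",np.degrees(np.arctan2(s[1],s[0])))
    m_,_,_=0,0,0
    box=cv2.minAreaRect(P2[M][:,:2].astype(np.float32)); print(box)
box=cv2.minAreaRect(W[:,:2].astype(np.float32)); print("sidewing",box)
# stand silhouettes: points near stand in stand axes
ex=np.array([np.cos(a),np.sin(a)]); ey=np.array([-ex[1],ex[0]])
for nm,Pq in (("side",P),("scene",P2)):
    Q=Pq.reshape(-1,3); Q=Q[(Q[:,2]>.005)&(np.abs(Q[:,0]-.52)<.14)&(np.abs(Q[:,1]-.06)<.16)]
    S=np.c_[Q[:,:2]@ex,Q[:,:2]@ey,Q[:,2]]
    for lo,hi in ((.006,.014),(.02,.03),(.03,.04),(.04,.05),(.05,.06),(.06,.07),(.07,.08),(.08,.1)):
        T=S[(S[:,2]>lo)&(S[:,2]<hi)]
        if len(T): print(nm,lo,len(T),np.percentile(T,[3,97],axis=0).round(3).tolist())
E
```

```text
wing px [ 311  178   50   28 1123]
 ** On entry to DLASCL parameter number  4 had an illegal value
 ** On entry to DLASCL parameter number  4 had an illegal valueTraceback (most recent call last):
  File "<stdin>", line 13, in <module>
  File "<stdin>", line 11, in plane
    x, resids, rank, s = _umath_linalg.lstsq(a, b, rcond,
                         ~~~~~~~~~~~~~~~~~~~^^^^^^^^^^^^^
                                             signature=signature)
                                             ^^^^^^^^^^^^^^^^^^^^
    raise LinAlgError("SVD did not converge in Linear Least Squares")
numpy.linalg.LinAlgError: SVD did not converge in Linear Least Squares
```

```bash
cat > fit.py <<'E'
from h import *
a=np.radians(-21); 
z=np.load("pics/side.npz"); P=cloud("side",z["d"]); im=z["im"].astype(int)
def plane(Q):
    Q=Q[np.isfinite(Q[:,2])]
    A=np.c_[Q[:,:2],np.ones(len(Q))]
    for _ in range(3):
        s=np.linalg.lstsq(A,Q[:,2],rcond=None)[0]; r=np.abs(A@s-Q[:,2]); A,Q=A[r<.008],Q[r<.008]
    return s,Q
def rep(nm,Q):
    s,Q=plane(Q); print(nm,len(Q),s.round(4),"slope",np.degrees(np.arctan(np.hypot(*s[:2]))).round(2),"dir",np.degrees(np.arctan2(s[1],s[0])).round(2),cv2.minAreaRect(Q[:,:2].astype(np.float32)),Q.mean(0).round(4))
def blob(im,u,v,th):
    n,l,st,c=cv2.connectedComponentsWithStats((im.min(2)>th).astype(np.uint8)); k=l[v,u]; print(st[k])
    return l==k
rep("side wing",P[blob(im,335,190,200)])
z=np.load("pics/scene.npz"); P2=cloud("scene",z["d"]); im2=z["im"].astype(int)
rep("scene wing",P2[blob(im2,296,216,170)]); rep("scene leaf",P2[blob(im2,331,198,170)])
ex=np.array([np.cos(a),np.sin(a)]); ey=np.array([-ex[1],ex[0]])
for nm,Pq in (("side",P),("scene",P2)):
    Q=Pq.reshape(-1,3); Q=Q[(Q[:,2]>.005)&(np.abs(Q[:,0]-.52)<.14)&(np.abs(Q[:,1]-.06)<.16)]
    S=np.c_[Q[:,:2]@ex,Q[:,:2]@ey,Q[:,2]]
    for lo,hi in ((.006,.014),(.02,.03),(.03,.04),(.04,.05),(.05,.06),(.06,.07),(.07,.08),(.08,.1)):
        T=S[(S[:,2]>lo)&(S[:,2]<hi)]
        if len(T): print(nm,lo,len(T),np.percentile(T,[3,97],axis=0).round(3).tolist())
E
python3 fit.py
```

```text
[ 311  178   50   28 1123]
side wing 1120 [ 0.0926  0.346  -0.0418] slope 19.7 dir 75.02 ((0.5298335552215576, 0.1131850928068161), (0.07369720935821533, 0.11689125746488571), 74.91129302978516) [0.5289 0.1118 0.0459]
[273 205  46  21 477]
scene wing 475 [ 0.096   0.3591 -0.0468] slope 20.39 dir 75.03 ((0.5323864221572876, 0.11202247440814972), (0.07637909054756165, 0.1268301010131836), 75.19901275634766) [0.5297 0.1138 0.045 ]
[ 305  179   54   41 1135]
scene leaf 1126 [-0.1198 -0.4367  0.1251] slope 24.36 dir -105.35 ((0.5012819766998291, 0.004270412027835846), (0.0950995609164238, 0.13630646467208862), 75.00411987304688) [0.4973 0.0072 0.0623]
side 0.006 455 [[0.355, 0.16, 0.006], [0.537, 0.29, 0.013]]
side 0.02 282 [[0.353, 0.167, 0.02], [0.527, 0.397, 0.03]]
side 0.03 739 [[0.356, 0.175, 0.03], [0.524, 0.282, 0.04]]
side 0.04 731 [[0.35, 0.212, 0.04], [0.519, 0.308, 0.05]]
side 0.05 923 [[0.391, 0.145, 0.05], [0.526, 0.334, 0.06]]
side 0.06 192 [[0.401, 0.152, 0.06], [0.526, 0.325, 0.07]]
side 0.07 202 [[0.405, 0.133, 0.07], [0.528, 0.171, 0.08]]
side 0.08 278 [[0.407, 0.127, 0.08], [0.534, 0.15, 0.085]]
scene 0.006 529 [[0.343, 0.176, 0.006], [0.51, 0.325, 0.013]]
scene 0.02 180 [[0.34, 0.175, 0.021], [0.525, 0.321, 0.03]]
scene 0.03 569 [[0.34, 0.195, 0.03], [0.52, 0.289, 0.04]]
scene 0.04 628 [[0.344, 0.178, 0.04], [0.517, 0.312, 0.05]]
scene 0.05 627 [[0.381, 0.157, 0.05], [0.517, 0.34, 0.06]]
scene 0.06 309 [[0.398, 0.161, 0.06], [0.523, 0.195, 0.07]]
scene 0.07 294 [[0.401, 0.139, 0.07], [0.529, 0.172, 0.08]]
scene 0.08 102 [[0.4, 0.133, 0.08], [0.527, 0.154, 0.084]]
```

```bash
sed -i 's/radians(-21)/radians(-15)/' fit.py; python3 fit.py | grep 0.0; cat >> h.py <<'E'
from scipy.spatial.transform import Rotation as Ro, Slerp
yaw=-15.0; C=[.4835,.195]   # spine middle in stand-aligned axes
ex=np.array([np.cos(np.radians(yaw)),np.sin(np.radians(yaw)),0]); ey=np.array([-ex[1],ex[0],0]); ez=np.array([0,0,1.])
def W(sx,sy,z): return ex*(C[0]+sx)+ey*(C[1]+sy)+ez*z
def stand(p): return np.array([p@ex-C[0],p@ey-C[1],p[2]])
def tool(t):  # finger axis dips t deg below +sy; tool y along spine
    t=np.radians(t); d=np.cos(t)*ey-np.sin(t)*ez; n=np.cross(ex,d)
    return Ro.from_matrix(np.c_[n,ex,d])
def pose_U(sx,sy,z,t,half=.0095):  # TCP so that leading (upper/+y) tip corner is at stand point
    R=tool(t); return W(sx,sy,z)-R.apply([half,0,arm.tip_extent]),R
def state():
    s=arm.read_state(); return np.array(s["tool_pos"]),Ro.from_euler("xyz",s["orientation"],degrees=True),s
def rows(start,targets,n,g=0):
    p,R=start; out=[]
    for (q,S),k in zip(targets,n):
        sl=Slerp([0,1],Ro.concatenate([R,S])); p0=p; R0=R
        for i in range(1,k+1):
            pi=p0+(q-p0)*i/k; Ri=sl(i/k)
            d=R.inv().apply(pi-p)/.15; w=(R.inv()*Ri).as_rotvec()/np.pi
            out.append([*[round(float(x),3) for x in d],*[round(float(x),4) for x in w],g]); 
            p=p+R.apply(np.array(out[-1][:3])*.15); R=R*Ro.from_rotvec(np.array(out[-1][3:6])*np.pi)
    for i in range(0,len(out),5): print(out[i:i+5])
    return p,R
E
python3 - <<'E'
from h import *
p,R,s=state(); print(p,stand(p))
t1=(W(0,-.15,.235),tool(90)); print(t1[0])
rows((p,R),[t1],[20])
E
```

```text
side wing 1120 [ 0.0926  0.346  -0.0418] slope 19.7 dir 75.02 ((0.5298335552215576, 0.1131850928068161), (0.07369720935821533, 0.11689125746488571), 74.91129302978516) [0.5289 0.1118 0.0459]
scene wing 475 [ 0.096   0.3591 -0.0468] slope 20.39 dir 75.03 ((0.5323864221572876, 0.11202247440814972), (0.07637909054756165, 0.1268301010131836), 75.19901275634766) [0.5297 0.1138 0.045 ]
scene leaf 1126 [-0.1198 -0.4367  0.1251] slope 24.36 dir -105.35 ((0.5012819766998291, 0.004270412027835846), (0.0950995609164238, 0.13630646467208862), 75.00411987304688) [0.4973 0.0072 0.0623]
side 0.006 455 [[0.377, 0.114, 0.006], [0.552, 0.249, 0.013]]
side 0.02 282 [[0.375, 0.122, 0.02], [0.544, 0.349, 0.03]]
side 0.03 739 [[0.378, 0.123, 0.03], [0.549, 0.231, 0.04]]
side 0.04 731 [[0.372, 0.165, 0.04], [0.547, 0.257, 0.05]]
side 0.05 923 [[0.416, 0.099, 0.05], [0.547, 0.284, 0.06]]
side 0.06 192 [[0.419, 0.101, 0.06], [0.544, 0.279, 0.07]]
side 0.07 202 [[0.417, 0.085, 0.07], [0.542, 0.119, 0.08]]
side 0.08 278 [[0.419, 0.083, 0.08], [0.546, 0.098, 0.085]]
scene 0.006 529 [[0.368, 0.133, 0.006], [0.53
[... 789 characters left out ...]
[[-0.204, -0.103, 0.0, -0.0, 0.0, 0.0224, 0], [-0.212, -0.089, 0.0, -0.0, 0.0, 0.0224, 0], [-0.217, -0.073, -0.0, -0.0, 0.0, 0.0225, 0], [-0.222, -0.058, -0.0, -0.0, 0.0001, 0.0224, 0], [-0.225, -0.042, -0.0, -0.0001, -0.0, 0.0224, 0]]
[[-0.228, -0.026, -0.001, 0.0, -0.0, 0.0224, 0], [-0.229, -0.01, 0.0, -0.0, 0.0, 0.0224, 0], [-0.229, 0.006, -0.0, -0.0, 0.0, 0.0225, 0], [-0.228, 0.022, -0.0, -0.0, 0.0, 0.0224, 0], [-0.226, 0.038, -0.001, -0.0, 0.0001, 0.0224, 0]]
[[-0.223, 0.055, -0.0, -0.0001, -0.0, 0.0224, 0], [-0.218, 0.069, -0.0, 0.0, -0.0, 0.0225, 0], [-0.213, 0.085, -0.001, -0.0, 0.0, 0.0224, 0], [-0.207, 0.1, 0.0, -0.0, 0.0, 0.0224, 0], [-0.199, 0.113, -0.0, -0.0, 0.0001, 0.0224, 0]]
```

move_arm(moves=[[[-0.157, -0.167, 0, 0, 0, 0.0224, 0], [-0.168, -0.156, 0, 0, 0, 0.0224, 0], [-0.178, -0.144, 0, 0, 0, 0.0225, 0], [-0.189, -0.131, 0, 0, 0, 0.0224, 0], [-0.197, -0.117, 0, 0, 0, 0.0224, 0]]])

```text
clock: 0.52
tool_pos: [0.3127, 0.4051, 0.2344]
orientation: [-180.0, 0.0, 135.3]
wrist_force: [-0.1, 0.0, 0.3]
opening: 0.0632
finger_force: 0.0
```

move_arm(moves=[[[-0.204, -0.103, 0, 0, 0, 0.0224, 0], [-0.212, -0.089, 0, 0, 0, 0.0224, 0], [-0.217, -0.073, 0, 0, 0, 0.0225, 0], [-0.222, -0.058, 0, 0, 0, 0.0224, 0], [-0.225, -0.042, 0, 0, 0, 0.0224, 0]]])

```text
clock: 0.93
tool_pos: [0.368, 0.2425, 0.2346]
orientation: [-180.0, -0.0, 115.2]
wrist_force: [0.8, -1.0, 0.1]
opening: 0.0297
finger_force: 0.0
```

move_arm(moves=[[[-0.228, -0.026, 0, 0, 0, 0.0224, 0], [-0.229, -0.01, 0, 0, 0, 0.0224, 0], [-0.229, 0.006, 0, 0, 0, 0.0225, 0], [-0.228, 0.022, 0, 0, 0, 0.0224, 0], [-0.226, 0.038, 0, 0, 0, 0.0224, 0]]])

```text
clock: 1.35
tool_pos: [0.4233, 0.0798, 0.2347]
orientation: [-180.0, -0.0, 95.0]
wrist_force: [0.6, -0.0, -0.1]
opening: 0.0009
finger_force: 0.0
```

move_arm(moves=[[[-0.223, 0.055, 0, 0, 0, 0.0224, 0], [-0.218, 0.069, 0, 0, 0, 0.0225, 0], [-0.213, 0.085, 0, 0, 0, 0.0224, 0], [-0.207, 0.1, 0, 0, 0, 0.0224, 0], [-0.199, 0.113, 0, 0, 0, 0.0224, 0]]])

```text
clock: 1.77
tool_pos: [0.4788, -0.0829, 0.2347]
orientation: [180.0, -0.0, 74.8]
wrist_force: [1.3, 0.5, -0.4]
opening: 0.0004
finger_force: 0.0
```

```bash
sed -i 's/C=\[.4835/C=[.4815/' h.py; python3 - <<'E'
from h import *
p,R,s=state()
rows((p,R),[pose_U(0,-.124,.10,80),pose_U(0,-.122,.05,80),pose_U(0,-.098,.058,55)],[5,5,5])
E
```

```text
[[0.022, -0.003, 0.171, 0.0, 0.0111, -0.0002, 0], [0.016, -0.004, 0.172, 0.0, 0.0111, -0.0002, 0], [0.009, -0.003, 0.173, 0.0001, 0.0111, -0.0002, 0], [0.004, -0.003, 0.172, -0.0, 0.0111, -0.0002, 0], [-0.002, -0.004, 0.173, -0.0, 0.0111, -0.0002, 0]]
[[-0.009, 0.0, 0.066, -0.0, -0.0, -0.0, 0], [-0.009, 0.0, 0.066, -0.0, -0.0, -0.0, 0], [-0.009, 0.0, 0.066, -0.0, -0.0, -0.0, 0], [-0.009, 0.0, 0.067, -0.0, -0.0, -0.0, 0], [-0.009, 0.0, 0.066, -0.0, -0.0, -0.0, 0]]
[[0.03, 0.0, 0.001, -0.0, 0.0278, -0.0, 0], [0.03, 0.0, 0.004, -0.0, 0.0277, -0.0, 0], [0.029, 0.0, 0.007, -0.0, 0.0278, -0.0, 0], [0.029, 0.0, 0.009, -0.0, 0.0278, -0.0, 0], [0.028, 0.0, 0.011, -0.0, 0.0278, -0.0, 0]]
```

move_arm(moves=[[[0.022, -0.003, 0.171, 0, 0.0111, -0.0002, 0], [0.016, -0.004, 0.172, 0, 0.0111, -0.0002, 0], [0.009, -0.003, 0.173, 0, 0.0111, -0.0002, 0], [0.004, -0.003, 0.172, 0, 0.0111, -0.0002, 0], [-0.002, -0.004, 0.173, 0, 0.0111, -0.0002, 0]]])

```text
clock: 2.18
tool_pos: [0.4804, -0.0647, 0.105]
orientation: [180.0, -10.1, 75.2]
wrist_force: [0.0, 0.1, -0.2]
opening: 0.0004
finger_force: 0.0
```

move_arm(moves=[[[-0.009, 0, 0.066, 0, 0, 0, 0], [-0.009, 0, 0.066, 0, 0, 0, 0], [-0.009, 0, 0.066, 0, 0, 0, 0], [-0.009, 0, 0.067, 0, 0, 0, 0], [-0.009, 0, 0.066, 0, 0, 0, 0]]])

```text
clock: 2.6
tool_pos: [0.4819, -0.0624, 0.0561]
orientation: [179.9, -10.0, 75.3]
wrist_force: [0.3, 0.7, -0.1]
opening: 0.0005
finger_force: 0.0
```

```bash
python3 - <<'E'
from h import *
im,d=read_camera("side")
cv2.imwrite("pics/s1.png",cv2.resize(im[130:310,250:430],None,fx=3.2,fy=3.2))
p,R,s=state(); print(stand(p)*1000,stand(p+R.apply([.0095,0,.008]))*1000,s["wrist_force"])
E
```

```text
[  -0.90596375 -130.61737095   54.48007039] [  -0.95798718 -119.87656027   48.2445047 ] [-0.42618097  0.45135115 -0.95769092]
```

View pics/s1.png

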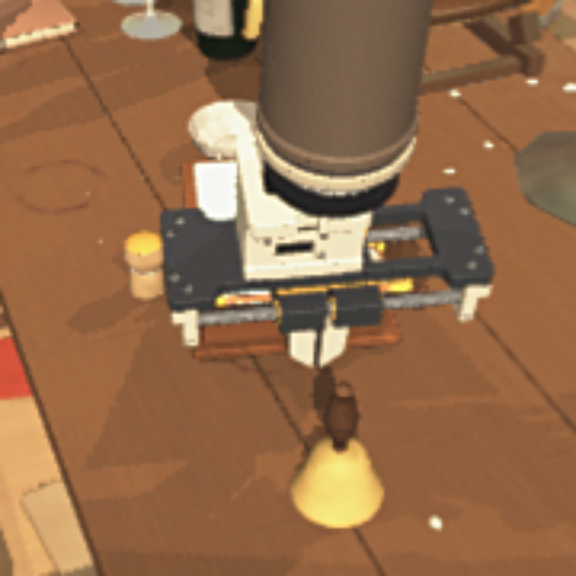

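The side view shows the closed fingertips at crop (318,350), just outside the leaf edge. They are clear of the bell handle at (342,390) and touching nothing.

move_arm(moves=[[[0.03, 0, 0.001, 0, 0.0278, 0, 0], [0.03, 0, 0.004, 0, 0.0277, 0, 0], [0.029, 0, 0.007, 0, 0.0278, 0, 0], [0.029, 0, 0.009, 0, 0.0278, 0, 0], [0.028, 0, 0.011, 0, 0.0278, 0, 0]]])

```text
clock: 3.07
tool_pos: [0.4879, -0.0417, 0.0601]
orientation: [179.7, -35.2, 75.3]
wrist_force: [-2.7, -3.4, -0.4]
opening: 0.0002
finger_force: 1.6
```

```bash
cat >> h.py <<'E'
H=np.array([0,.032])
def contact(al,t,s=.015,over=.0):  # U (sy,z) for leaf slope al (deg, 20=start stop,160=end), finger dip t
    A=np.radians(al); T=np.radians(t); u=np.array([-np.cos(A),np.sin(A)]); m=np.array([np.sin(A),np.cos(A)])
    if al<=t: P=H+.120*u-.002*m+s*np.array([np.cos(T),-np.sin(T)])
    else: P=H+.105*u-.004*m
    return pose_U(0,*(P+over*m),t)
E
python3 - <<'E'
from h import *
p,R,s=state(); print(stand(p+R.apply([.0095,0,.008]))*1000,s["wrist_force"],s["orientation"])
T=[(30,55),(40,55),(50,55),(60,57),(70,65),(80,75),(90,83),(100,90),(110,90),(120,90),(130,90),(140,90),(150,90),(157,90)]
e=rows((p,R),[contact(a,t) for a,t in T],[5]*len(T))
E
```

```text
[  0.5061062  -96.58641078  59.07208687] [-2.66643198 -3.42326859 -0.35350301] [179.73930576 -35.19999788  75.31268758]
[[0.015, -0.001, -0.02, 0.0001, -0.0002, 0.0003, 0], [0.015, -0.0, -0.021, 0.0001, -0.0002, 0.0003, 0], [0.015, -0.001, -0.02, 0.0001, -0.0003, 0.0003, 0], [0.014, -0.001, -0.021, 0.0001, -0.0002, 0.0002, 0], [0.015, -0.0, -0.02, 0.0, -0.0002, 0.0003, 0]]
[[0.026, -0.0, -0.01, 0.0, -0.0, 0.0, 0], [0.026, -0.0, -0.01, 0.0, -0.0, 0.0, 0], [0.026, -0.0, -0.01, 0.0, -0.0, 0.0, 0], [0.026, -0.0, -0.01, 0.0, -0.0, 0.0, 0], [0.026, -0.0, -0.01, 0.0, -0.0, 0.0, 0]]
[[0.027, -0.0, -0.005, 0.0, -0.0, 0.0, 0], [0.028, -0.0, -0.006, 0.0, -0.0, 0.0, 0], [0.027, -0.0, -0.005, 0.0, -0.0, 0.0, 0], [0.028, -0.0, -0.005, 0.0, -0.0, 0.0, 0], [0.027, -0.0, -0.006, 0.0, -0.0, 0.0, 0]]
[[0.024, -0.0, -0.001, 0.0, -0.0022, 0.0, 0], [0.024, -0.0, -0.001, 0.0, -0.0023, 0.0, 0], [0.024, -0.0, -0.002, 0.0, -0.0022, 0.0, 0], [0.024, -0.0, -0.002, 0.0, -0.0022, 0.0, 0], [0.024, -0.0, -0.001, 0.0, -0.0022, 0.0, 0]]
[[0.026, -0.0, 0.001, 0.0, -0.0089, 0.0, 0], [0.026, -0.0, -0.0, 0.0, -0.0089, 0.
[... 1353 characters left out ...]
0], [0.021, -0.0, 0.013, -0.0, 0.0, 0.0, 0], [0.02, -0.0, 0.014, -0.0, 0.0, 0.0, 0]]
[[0.018, -0.0, 0.017, -0.0, 0.0, 0.0, 0], [0.018, -0.0, 0.016, -0.0, 0.0, 0.0, 0], [0.018, -0.0, 0.017, -0.0, 0.0, 0.0, 0], [0.018, -0.0, 0.016, -0.0, 0.0, 0.0, 0], [0.018, -0.0, 0.017, -0.0, 0.0, 0.0, 0]]
[[0.015, -0.0, 0.019, -0.0, 0.0, 0.0, 0], [0.014, -0.0, 0.02, -0.0, 0.0, 0.0, 0], [0.015, -0.0, 0.019, -0.0, 0.0, 0.0, 0], [0.015, -0.0, 0.02, -0.0, 0.0, 0.0, 0], [0.015, -0.0, 0.019, -0.0, 0.0, 0.0, 0]]
[[0.008, -0.0, 0.015, -0.0, 0.0, 0.0, 0], [0.008, -0.0, 0.015, -0.0, 0.0, 0.0, 0], [0.008, -0.0, 0.015, -0.0, 0.0, 0.0, 0], [0.009, -0.0, 0.015, -0.0, 0.0, 0.0, 0], [0.008, -0.0, 0.015, -0.0, 0.0, 0.0, 0]]
```

move_arm(moves=[[[0.015, 0, -0.02, 0, 0, 0, 0], [0.015, 0, -0.021, 0, 0, 0, 0], [0.015, 0, -0.02, 0, 0, 0, 0]]])

```text
clock: 3.32
tool_pos: [0.4869, -0.0407, 0.071]
orientation: [180.0, -34.8, 75.2]
wrist_force: [0.1, -0.8, -1.8]
opening: 0.0002
finger_force: 0.7
```

```bash
python3 - <<'E'
from h import *
p,R,s=state(); print(stand(p+R.apply([.0095,0,.008]))*1000,s["wrist_force"],s["torque"])
im,d=read_camera("side")
cv2.imwrite("pics/s2.png",cv2.resize(im[150:300,280:420],None,fx=4,fy=4))
E
```

```text
[ -0.68377156 -95.95400091  69.81803563] [ 0.06792166 -0.78168446 -1.82696428] [-1.07142291  0.30658494 -0.05931944]
```

View pics/s2.png

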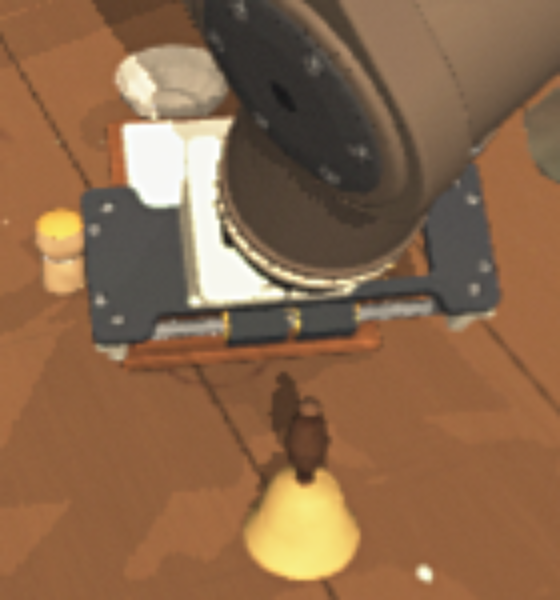

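The gripper is lifting the leaf edge with about 2 N. The bell at (305,500) and the cork at (60,250) are untouched.

move_arm(moves=[[[0.015, 0, -0.021, 0, 0, 0, 0], [0.015, 0, -0.02, 0, 0, 0, 0], [0.026, 0, -0.01, 0, 0, 0, 0], [0.026, 0, -0.01, 0, 0, 0, 0], [0.026, 0, -0.01, 0, 0, 0, 0]]])

```text
clock: 3.78
tool_pos: [0.4888, -0.0337, 0.0891]
orientation: [180.0, -35.0, 75.2]
wrist_force: [-1.1, -1.9, -1.1]
opening: 0.0001
finger_force: 0.9
```

move_arm(moves=[[[0.026, 0, -0.01, 0, 0, 0, 0], [0.026, 0, -0.01, 0, 0, 0, 0], [0.027, 0, -0.005, 0, 0, 0, 0], [0.028, 0, -0.006, 0, 0, 0, 0], [0.027, 0, -0.005, 0, 0, 0, 0]]])

```text
clock: 4.2
tool_pos: [0.4922, -0.021, 0.1049]
orientation: [180.0, -35.0, 75.2]
wrist_force: [-0.7, -1.3, -1.1]
opening: 0.0003
finger_force: 0.8
```

```bash
cat > chk.py <<'E'
from h import *
import sys
p,R,s=state(); U=stand(p+R.apply([.0095,0,.008])); print(U*1000,s["wrist_force"],s["orientation"])
v=U[1:]-H; r=np.hypot(*v); print("r",r,"slope if U on underside",np.degrees(np.arctan2(v[1],-v[0])+np.arcsin(.004/r)))
E
python3 chk.py; python3 - <<'E'
from h import *
im,d=read_camera("scene")
cv2.imwrite("pics/c3.png",cv2.resize(im[140:260,235:405],None,fx=4,fy=4))
E
```

```text
[ -0.69851901 -75.48735468 103.75556429] [-0.72103412 -1.32531835 -1.11541278] [179.97095504 -34.99270721  75.18868719]
r 0.10414990025402154 slope if U on underside 45.74923439721779
```

View pics/c3.png

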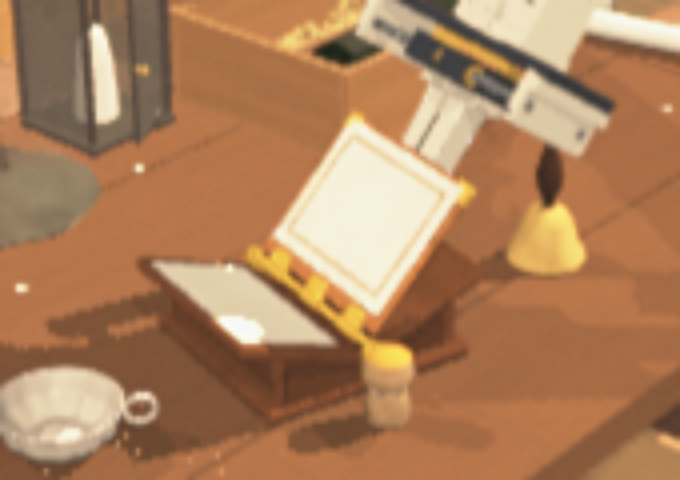

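The scene crop shows the leaf raised to a slope of about 47°, with the fingers behind its edge at (440,130). The bell at (545,240) and the cork at (388,380) are clear, so I carry on.

move_arm(moves=[[[0.028, 0, -0.005, 0, 0, 0, 0], [0.027, 0, -0.006, 0, 0, 0, 0], [0.024, 0, -0.001, 0, -0.0022, 0, 0], [0.024, 0, -0.001, 0, -0.0022, 0, 0], [0.024, 0, -0.002, 0, -0.0022, 0, 0]]])

```text
clock: 4.67
tool_pos: [0.4958, -0.007, 0.1174]
orientation: [180.0, -33.8, 75.2]
wrist_force: [1.2, -1.1, -1.3]
opening: 0.0004
finger_force: 0.8
```

move_arm(moves=[[[0.024, 0, -0.002, 0, -0.0022, 0, 0], [0.024, 0, -0.001, 0, -0.0022, 0, 0], [0.026, 0, 0.001, 0, -0.0089, 0, 0], [0.026, 0, 0, 0, -0.0089, 0, 0], [0.025, 0, -0.001, 0, -0.0089, 0, 0]]])

```text
clock: 5.08
tool_pos: [0.4998, 0.008, 0.1279]
orientation: [180.0, -28.1, 75.2]
wrist_force: [0.2, -1.0, -1.3]
opening: 0.0003
finger_force: 0.8
```

move_arm(moves=[[[0.026, 0, -0.001, 0, -0.0089, 0, 0], [0.026, 0, -0.003, 0, -0.0089, 0, 0], [0.026, 0, 0.001, 0, -0.0111, 0, 0], [0.027, 0, 0.001, 0, -0.0111, 0, 0], [0.026, 0, -0.001, 0, -0.0111, 0, 0]]])

```text
clock: 5.5
tool_pos: [0.5043, 0.0252, 0.1367]
orientation: [179.9, -18.9, 75.2]
wrist_force: [-0.5, -1.7, -0.2]
opening: 0.0003
finger_force: 0.7
```

```bash
python3 chk.py
```

```text
[ -0.92856882 -28.52304905 132.18607365] [-0.48578868 -1.7334985  -0.18844361] [179.94691017 -18.91675681  75.18780132]
r 0.10416723899708023 slope if U on underside 76.30899461229298
```

Tracking matches the plan, so I continue through upright.

move_arm(moves=[[[0.026, 0, -0.001, 0, -0.0111, 0, 0], [0.026, 0, -0.002, 0, -0.0111, 0, 0], [0.026, 0, 0.002, 0, -0.0089, 0, 0], [0.026, 0, 0.001, 0, -0.0089, 0, 0], [0.026, 0, 0, 0, -0.0089, 0, 0]]])

```text
clock: 5.92
tool_pos: [0.5091, 0.0436, 0.1418]
orientation: [179.9, -10.1, 75.2]
wrist_force: [0.6, -1.1, 0.2]
opening: 0.0004
finger_force: 0.7
```

move_arm(moves=[[[0.025, 0, -0.001, 0, -0.0089, 0, 0], [0.026, 0, -0.001, 0, -0.0089, 0, 0], [0.026, 0, 0.003, 0, -0.0078, 0, 0], [0.025, 0, 0.002, 0, -0.0078, 0, 0], [0.026, 0, 0.001, 0, -0.0078, 0, 0]]])

```text
clock: 6.33
tool_pos: [0.5139, 0.0621, 0.1435]
orientation: [180.0, -2.7, 75.2]
wrist_force: [0.6, -1.0, 0.4]
opening: 0.0004
finger_force: 0.6
```

move_arm(moves=[[[0.025, 0, 0.001, 0, -0.0078, 0, 0], [0.026, 0, 0, 0, -0.0078, 0, 0], [0.024, 0, 0.005, 0, 0, 0, 0], [0.024, 0, 0.006, 0, 0, 0, 0], [0.023, 0, 0.005, 0, 0, 0, 0]]])

```text
clock: 6.75
tool_pos: [0.5185, 0.0796, 0.1409]
orientation: [180.0, -0.0, 75.2]
wrist_force: [0.1, -0.6, 1.5]
opening: 0.0004
finger_force: 0.6
```

move_arm(moves=[[[0.024, 0, 0.006, 0, 0, 0, 0], [0.024, 0, 0.005, 0, 0, 0, 0], [0.023, 0, 0.009, 0, 0, 0, 0], [0.022, 0, 0.01, 0, 0, 0, 0], [0.023, 0, 0.009, 0, 0, 0, 0]]])

```text
clock: 7.17
tool_pos: [0.523, 0.0961, 0.1348]
orientation: [180.0, 0.0, 75.2]
wrist_force: [-0.0, -0.6, -0.2]
opening: 0.0006
finger_force: 0.5
```

```bash
python3 chk.py; python3 - <<'E'
from h import *
im,d=read_camera("side")
cv2.imwrite("pics/s4.png",cv2.resize(im[110:290,260:420],None,fx=3.2,fy=3.2))
p,R,s=state()
T=[(130,90),(140,90),(150,90),(157,90)]
rows((p,R),[contact(a,t) for a,t in T],[5]*len(T))
E
```

```text
[ -1.19038814  42.7186374  126.78667149] [-0.00522948 -0.60102712 -0.16304458] [1.79995015e+02 1.48336935e-02 7.51619516e+01]
r 0.1039682406976812 slope if U on underside 116.46512892738407
[[0.028, 0.002, 0.015, -0.0, 0.0, 0.0002, 0], [0.028, 0.002, 0.016, -0.0, 0.0, 0.0003, 0], [0.027, 0.001, 0.015, -0.0, 0.0, 0.0002, 0], [0.028, 0.002, 0.016, -0.0, 0.0, 0.0002, 0], [0.028, 0.002, 0.015, -0.0, 0.0, 0.0003, 0]]
[[0.018, 0.0, 0.017, -0.0, 0.0, -0.0, 0], [0.018, 0.0, 0.016, -0.0, 0.0, -0.0, 0], [0.018, 0.0, 0.017, -0.0, 0.0, -0.0, 0], [0.018, 0.0, 0.016, -0.0, 0.0, -0.0, 0], [0.018, 0.0, 0.017, -0.0, 0.0, -0.0, 0]]
[[0.015, 0.0, 0.019, -0.0, 0.0, -0.0, 0], [0.014, 0.0, 0.02, -0.0, 0.0, -0.0, 0], [0.015, 0.0, 0.019, -0.0, 0.0, -0.0, 0], [0.015, 0.0, 0.02, -0.0, 0.0, -0.0, 0], [0.015, 0.0, 0.019, -0.0, 0.0, -0.0, 0]]
[[0.008, 0.0, 0.015, -0.0, 0.0, -0.0, 0], [0.008, 0.0, 0.015, -0.0, 0.0, -0.0, 0], [0.008, 0.0, 0.015, -0.0, 0.0, -0.0, 0], [0.008, 0.0, 0.015, -0.0, 0.0, -0.0, 0], [0.009, 0.0, 0.015, -0.0, 0.0, -0.0, 0]]
```

View pics/s4.png

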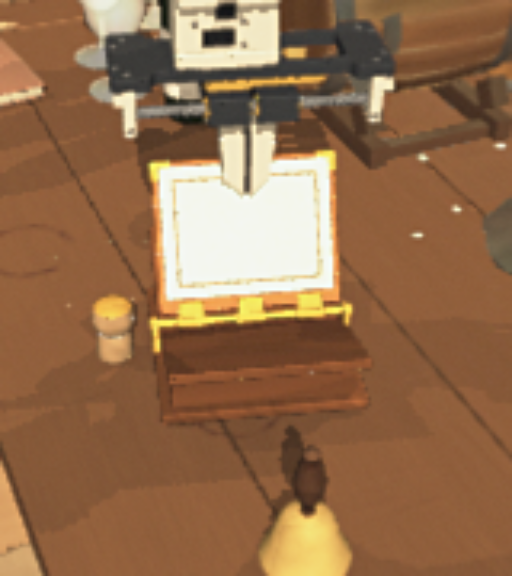

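The leaf is past upright and leaning toward the +y wing, with the fingertips on its face at (247,185). Now I push it over and down.

move_arm(moves=[[[0.024, 0, 0.013, 0, 0, 0, 0], [0.024, 0, 0.014, 0, 0, 0, 0], [0.023, 0, 0.013, 0, 0, 0, 0], [0.023, 0, 0.014, 0, 0, 0, 0], [0.022, 0, 0.013, 0, 0, 0, 0]]])

```text
clock: 7.63
tool_pos: [0.5276, 0.1131, 0.1246]
orientation: [180.0, 0.0, 75.2]
wrist_force: [-0.2, -0.8, 0.3]
opening: 0.0002
finger_force: 0.4
```

move_arm(moves=[[[0.02, 0, 0.015, 0, 0, 0, 0], [0.019, 0, 0.016, 0, 0, 0, 0], [0.019, 0, 0.016, 0, 0, 0, 0], [0.018, 0, 0.017, 0, 0, 0, 0], [0.018, 0, 0.017, 0, 0, 0, 0]]])

```text
clock: 8.05
tool_pos: [0.5312, 0.1266, 0.1125]
orientation: [180.0, 0.0, 75.2]
wrist_force: [-0.2, -1.4, -0.1]
opening: 0.0006
finger_force: 0.4
```

move_arm(moves=[[[0.014, 0, 0.019, 0, 0, 0, 0], [0.014, 0, 0.02, 0, 0, 0, 0], [0.014, 0, 0.019, 0, 0, 0, 0], [0.013, 0, 0.02, 0, 0, 0, 0], [0.013, 0, 0.019, 0, 0, 0, 0]]])

```text
clock: 8.47
tool_pos: [0.5339, 0.1366, 0.098]
orientation: [180.0, 0.0, 75.2]
wrist_force: [-0.4, 0.1, 0.8]
opening: 0.0004
finger_force: 0.4
```

```bash
python3 chk.py; python3 - <<'E'
from h import *
p,R,s=state()
T=[(155,90),(160,90)]
rows((p,R),[contact(a,t) for a,t in T],[5]*len(T))
E
```

```text
[-1.18148033 84.60502337 89.98216201] [-0.3950173   0.09047794  0.78946909] [1.79972942e+02 2.77041911e-03 7.51848306e+01]
r 0.1025667640632102 slope if U on underside 147.81112524628915
[[0.012, 0.002, 0.013, 0.0, 0.0, 0.0002, 0], [0.012, 0.001, 0.014, 0.0001, 0.0, 0.0002, 0], [0.011, 0.002, 0.013, -0.0, 0.0, 0.0002, 0], [0.012, 0.001, 0.013, 0.0, 0.0, 0.0002, 0], [0.012, 0.002, 0.014, 0.0001, 0.0, 0.0002, 0]]
[[0.005, -0.0, 0.011, -0.0, 0.0, 0.0, 0], [0.005, -0.0, 0.011, -0.0, 0.0, 0.0, 0], [0.005, -0.0, 0.011, -0.0, 0.0, 0.0, 0], [0.005, -0.0, 0.011, -0.0, 0.0, 0.0, 0], [0.006, -0.0, 0.011, -0.0, 0.0, 0.0, 0]]
```

move_arm(moves=[[[0.008, 0, 0.013, 0, 0, 0, 0], [0.008, 0, 0.014, 0, 0, 0, 0], [0.007, 0, 0.013, 0, 0, 0, 0], [0.007, 0, 0.013, 0, 0, 0, 0], [0.006, 0, 0.014, 0, 0, 0, 0]]])

```text
clock: 8.88
tool_pos: [0.5351, 0.1416, 0.088]
orientation: [180.0, 0.0, 75.2]
wrist_force: [0.1, -0.2, 0.3]
opening: 0.0005
finger_force: 0.4
```

move_arm(moves=[[[0.003, 0, 0.011, 0, 0, 0, 0], [0.003, 0, 0.011, 0, 0, 0, 0], [0.002, 0, 0.01, 0, 0, 0, 0], [0.002, 0, 0.01, 0, 0, 0, 0], [0.001, 0, 0.008, 0, 0, 0, 0]]])

```text
clock: 9.3
tool_pos: [0.5355, 0.1431, 0.0805]
orientation: [180.0, 0.0, 75.2]
wrist_force: [-0.4, 0.1, 0.4]
opening: 0.0005
finger_force: 0.4
```

```bash
python3 chk.py
```

```text
[-1.29424874 91.31710804 72.52412969] [-0.40827041  0.13478974  0.40248305] [1.79986088e+02 1.69611040e-02 7.51783006e+01]
r 0.09990505146302055 slope if U on underside 158.36423402009692
```

Now I press slowly straight down until the force rises.

move_arm(moves=[[[0, 0, 0.006, 0, 0, 0, 0], [0, 0, 0.006, 0, 0, 0, 0], [0, 0, 0.006, 0, 0, 0, 0], [0, 0, 0.006, 0, 0, 0, 0]]])

```text
clock: 9.63
tool_pos: [0.5358, 0.1433, 0.0774]
orientation: [180.0, -0.0, 75.2]
wrist_force: [-2.6, 0.6, 11.8]
opening: 0.0005
finger_force: 5.9
```

move_arm(moves=[[[0, 0, 0.005, 0, 0, 0, 0], [0, 0, 0.005, 0, 0, 0, 0], [0, 0, 0, 0, 0, 0, 0]]])

```text
clock: 9.88
tool_pos: [0.5359, 0.1434, 0.077]
orientation: [180.0, -0.1, 75.2]
wrist_force: [-5.5, 0.3, 19.0]
opening: 0.0007
finger_force: 9.6
```

It is on the stop at 19 N. I retreat straight up.

move_arm(moves=[[[0, 0, -0.02, 0, 0, 0, 0], [0, 0, -0.02, 0, 0, 0, 0], [0, 0, -0.06, 0, 0, 0, 0], [0, 0, -0.15, 0, 0, 0, 0], [0, 0, -0.2, 0, 0, 0, 0]]])

```text
clock: 10.3
tool_pos: [0.534, 0.1425, 0.1424]
orientation: [-179.8, 0.2, 75.2]
wrist_force: [-0.1, -0.1, 0.5]
opening: 0.0004
finger_force: 0.0
```

move_arm(moves=[[[0, 0, -0.2, 0, 0, 0, 0], [0, 0, -0.15, 0, 0, 0, 0], [0, 0, 0, 0, 0, 0, 0], [0, 0, 0, 0, 0, 0, 0], [0, 0, 0, 0, 0, 0, 0]]])

```text
clock: 10.72
tool_pos: [0.535, 0.1431, 0.1952]
orientation: [-180.0, 0.0, 75.2]
wrist_force: [0.0, -0.5, 0.5]
opening: 0.0002
finger_force: 0.0
```

```bash
python3 - <<'E'
from h import *
im,d=read_camera("side"); P=cloud("side",d)
cv2.imwrite("pics/s5.png",cv2.resize(im[110:310,260:420],None,fx=2.8,fy=2.8))
Q=P.reshape(-1,3); Q=Q[np.isfinite(Q[:,2])]; S=np.c_[Q@ex-C[0],Q@ey-C[1],Q[:,2]]
T=S[(abs(S[:,0])<.055)&(S[:,1]>.03)&(S[:,1]<.105)&(S[:,2]>.02)&(S[:,2]<.12)]
A=np.c_[T[:,1],np.ones(len(T))]; 
for _ in range(3):
    s=np.linalg.lstsq(A,T[:,2],rcond=None)[0]; k=abs(A@s-T[:,2])<.005; A,T=A[k],T[k]
print(len(T),np.degrees(np.arctan(s[0])),s[1])
for nm,(x0,y0,x1,y1) in dict(bell=(335,245,375,298),cork=(285,198,304,226)).items():
    Q=P[y0:y1,x0:x1].reshape(-1,3); Q=Q[Q[:,2]>0.008]; print(nm,Q.min(0).round(3),Q.max(0).round(3))
print(arm.read_state()["wrist_force"])
E
```

```text
1114 20.30535300983171 0.03629990310485198
bell [ 0.44  -0.164  0.008] [ 0.491 -0.116  0.094]
cork [0.402 0.081 0.008] [0.432 0.11  0.05 ]
[-0.56842582 -0.67204037 -0.8542938 ]
```

View pics/s5.png

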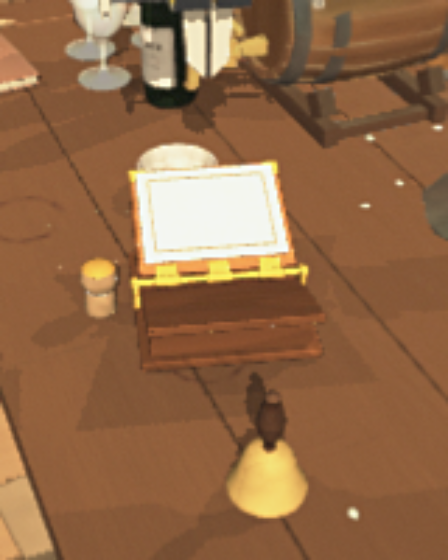

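The leaf lies flat on the +y wing at a measured slope of 20.3°. The bell and cork have not moved, the cup still shows behind the leaf at (178,160), and the gripper is clear.

```bash
python3 -c "
from workcell import arm; print(arm.job_done())"
```

```text
the job is handed in; nothing more can be done
None
```

The leaf was pushed over its spine and pressed flat on the +y wing (measured slope about 20°) by about 11 s of the 42 s allowed; the bell and cork measured unmoved, the cup was checked only by eye, and the job is handed in (no verdict shown).

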